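Aim the scent diffuser away from the entry mirror

ROBOT

A 6-joint arm with a two-finger parallel gripper is mounted at the origin on the work surface. World frame = base frame: x ahead of the robot, y to its left, z up, the work surface at z = 0. Lengths are in mm, angles in rad, forces in N, time in s.
With the tool pointing down it reaches from about 400 to 925 mm from the base axis. Payload 12.5 kg.
Tool frame: the origin (TCP) lies at the very end of the fingers, on their centre line; the grasp point (between the pads) lies 19 mm behind it; x points along the fingers, y is the direction in which the jaws open and shut, and the axes are right-handed (so a half turn about x gives the same grasp; the last joint's range is limited). The gripper opens to 95 mm and grips with 3 to 60 N. Pads are 20 mm wide; open, the fingers measure 119 mm over their backs; the gripper's body (75 mm by 180 mm) begins 59 mm behind the grasp point.
Start: joints at [-1.332, 0.491, 1.559, -0, 1.092, -0.106], TCP at [211.279, -588.225, 214.661] pointing down, gripper open.
Joint ranges: [-3.1, 3.1], [-0.84, 2.19], [0.05, 2.79], [-1.13, 4.28], [0.06, 2.93], [-2.69, 2.69]. Speed limits (rad/s): [2.22, 2.22, 2.79, 3.14, 3.14, 3.14].

INTERFACE

Orientations are given as [roll, pitch, yaw] about the fixed x, y, z axes, in that order (R = Rz(yaw) Ry(pitch) Rx(roll)).
In Python, from cell import env, optics, job gives the robot as it stands.
- The arm moves only by the shell command python3 -m handwheel 'ROWS' [OPENING]. ROWS is JSON, a list of rows, each an object with "travel": the shift along the world's x, y, z in mm, a list of three; "roll": the turn about the world's z in degrees. In form: [{"travel": [dx, dy, dz], "roll": roll}, ...]. A call has 1 to 8 rows; each row is the pose to reach, as a shift and turn from the pose commanded when the call began; what a row does not reach only later rows make up. A row lasts 1/10 s, in which the tool goes at most 50 mm and 8.59 degrees, less where a joint would pass 70% of its speed; a pose out of reach is approached as far as the arm can. A call with a gripper value outside its range is refused whole. OPENING is the closure, from -1 (fully open) to 1 (shut), set as the call begins (- or left out, the last holds). The fingers move at their own pace and stop on an object; the grip force is fixed at half the most. Time passes only in rows, so rows that repeat a pose let the fingers close. It gives the time, the measured TCP pose, the force and the opening at its end, in the units of the state.
- env.state(): the state, without advancing time (a new reading comes with each control period).
- optics.read_camera(name): name is "scene" or "top"; returns the picture (400x640x3 uint8, red, green, blue); there is no depth.
- optics.camera_params(name): a dict with "fx", "fy", "cx", "cy" (pixels), "world_from_camera" (4x4, takes a point from camera to world coordinates). Camera axes: x right, y up, looking along -z (the intrinsics and any distortion apply to the point x, -y, -z); pixel columns grow to the right and rows downward; lengths in mm; the calibration is good to about 2 mm. A picture is of the moment at which its call begins. camera_params takes no time and is no camera call.
- job.job_done(): hands the job in, once; it reports no verdict.
The state is a dict: "t": time; "joints": joint angles; "qvel": joint speeds; "tau": joint torques, N m; "eef_pos": TCP position; "tcp_rot": TCP orientation; "ft_force": force on the tool from outside, world axes, zero at the start; "moment": the same for the moment, N m; "opening": opening from 0.0 (shut) to 1.0 (fully open).
Only numpy, scipy, OpenCV 4.12 (cv2) and the standard library are available. Lean on these libraries where they do the work, as an engineer would, in place of code of your own. Each camera call takes 0.05 s, during which the arm holds its last target.

TASK

The scent diffuser (the small tower with a mist nozzle sticking out of one side) is misting the mirror. Pick it up and stand it upright in the middle of the eared ceramic coaster, turned so that its nozzle points the same way as the coaster's ear. Set it down rather than dropping it, let go of it, and leave the look-alike door chime standing where it is.

Things in the scene. Friction and masses are not known exactly. Their poses are not given: they have to be found in the camera images.
- diffuser_center (a point): Centre, half-way up, of the scent diffuser: loose tower, light wood below, white plastic above, 56 mm along x, 44 mm along y, 95 mm tall, 0.15-0.3 kg. x points out of the side with the mist nozzle, a white tube 17 mm thick sticking out 26 mm (end 54 mm from the axis), centred 80 mm above the foot. z is up. The plain faces across y, 44 mm apart, are free to grip in their upper half.
- coaster: Round white ceramic coaster, 100 mm across and 8 mm thick, fixed to the shelf; origin at the centre of its underside (on the shelf's surface). A flat ear 22 mm wide sticks out of its rim along its x axis. Its z axis is up.
- coaster_ear (a point): Outer end of the coaster's ear, at the top face, 74 mm from the coaster's centre along the coaster's x axis, 8 mm above the shelf. It is the mark that the nozzle must face.
- chime_center (a point): Centre, half-way up, of the door chime: a tower of the diffuser's size and materials (56 x 44 x 95 mm) but without a nozzle; a bystander to leave where it stands. Other bystanders: four wooden bails lying flat (18 mm high, 106 mm long), a green basket with two balls, 100 mm high.
Mind the look-alikes: they are no part of the job. Of the things that look like the coaster, the middle-sized one is meant.

How it is judged:
By the outcome, as a careful person would: the job done as asked, in the order asked, and still so for the second after the job is handed in, with the robot touching nothing.
It also fails if it takes over 42 s, if anything falls off the work surface, if the arm or the gripper's body presses on something with over 40 N, if the wrist force passes 120 N, or if a joint passes its speed limit or range.

## Working session

There is one attempt and no reset: what is moved stays moved. The work goes in short steps, Python scripts to look and compute and a shell command to move; the robot and the scene stay as the last step left them, time stands still between calls to the robot, and variables do not carry over. Pictures are saved under pics/ and viewed, and the job is handed in when it is done.

```bash
ls; mkdir -p pics; python3 - <<'E'
from cell import env, optics, job
import cv2
print(env.state())
for n in ("scene","top"):
    im=optics.read_camera(n); cv2.imwrite(f"pics/{n}0.png",im[:,:,::-1]); print(n,optics.camera_params(n))
E
```

```text
pics
{'t': 0.0, 'joints': array([-1.33161889e+00,  4.91569535e-01,  1.55946805e+00, -2.34142362e-05,
        1.09169769e+00, -1.05598220e-01]), 'qvel': array([ 0.00034842, -0.00028767, -0.00022929, -0.00011897, -0.00089756,
        0.00037641]), 'tau': array([-3.15790828e-06, -6.12661815e+01, -2.58182484e+01,  6.91680377e-02,
        4.82427387e-02, -1.11504060e-04]), 'eef_pos': array([ 211.19775599, -587.96616319,  214.04914781]), 'tcp_rot': array([-1.65822282,  1.56965352,  1.82815629]), 'ft_force': array([ 0.40461067, -0.45986081,  0.47614238]), 'moment': array([-0.02085585, -0.03756506, -0.00891008]), 'opening': 0.9998622438915794}
scene {'fx': 442.8086276279456, 'fy': 442.8086276279456, 'cx': 321.9659968510614, 'cy': 205.12318157489267, 'world_from_camera': array([[ 3.66383575e-01, -6.62941568e-01,  6.52894749e-01,
         1.33780847e+03],
       [ 9.30460193e-01,  2.63023548e-01, -2.55073407e-01,
        -2.38682881e+02],
       [-2.62792880e-03,  7.00947280e-01,  7.13208247e-01,
         9.61975923e+02],
       [ 0.00000000e+00,  0.00000000e+00,  0.00000000e+00,
         1.00000000e+00]])}
top {'fx': 371.7646516111887, 'fy': 371.7646516111887, 'cx': 325.64047324460324, 'cy': 202.0119556786652, 'world_from_camera': array([[ 9.06021965e-04,  9.97470068e-01, -7.10819366e-02,
         4.56254223e+02],
       [-9.99821038e-01,  2.24675849e-03,  1.87841607e-02,
         8.40135128e+01],
       [ 1.88963420e-02,  7.10521967e-02,  9.97293594e-01,
         9.10319301e+02],
       [ 0.00000000e+00,  0.00000000e+00,  0.00000000e+00,
         1.00000000e+00]])}
```

View pics/scene0.png

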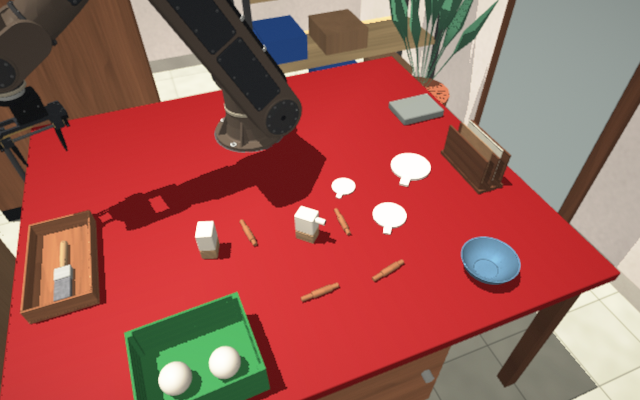

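View pics/top0.png

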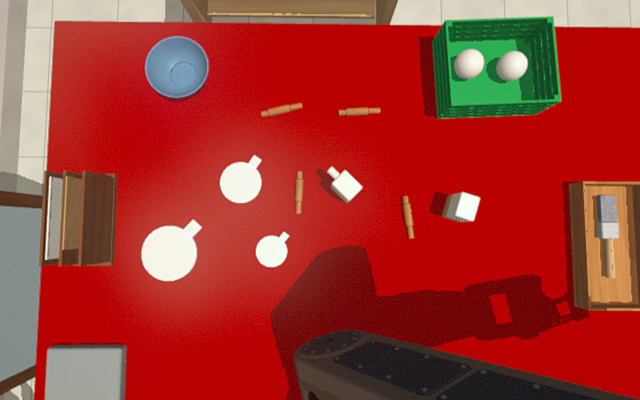

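The top view shows the diffuser at about (347,186) with its nozzle at (332,172). The middle-sized coaster is at (241,183) with its ear at (256,160), and the chime is at (463,206). In the scene view they are at (308,223), (389,215) and (207,239). I'll zoom in next.

```bash
cat > h.py <<'E'
import numpy as np, cv2
from cell import env, optics, job
P={n:optics.camera_params(n) for n in("scene","top")}
def ray(n,u,v):
    p=P[n];T=p["world_from_camera"];d=T[:3,:3]@np.array([(u-p["cx"])/p["fx"],-(v-p["cy"])/p["fy"],-1.]);return T[:3,3],d
def onz(n,u,v,z):
    o,d=ray(n,u,v);return o+d*(z-o[2])/d[2]
def tri(a,b):
    (o1,d1),(o2,d2)=ray("scene",*a),ray("top",*b)
    s=np.linalg.lstsq(np.c_[d1,-d2],o2-o1,rcond=None)[0];p,q=o1+d1*s[0],o2+d2*s[1]
    return (p+q)/2,np.linalg.norm(p-q)
def proj(n,X):
    p=P[n];T=p["world_from_camera"];c=T[:3,:3].T@(np.array(X,float)-T[:3,3]);return p["cx"]+p["fx"]*c[0]/-c[2],p["cy"]-p["fy"]*c[1]/-c[2]
def white(im):  # not red
    return ((im[:,:,1].astype(int)>90)&(im[:,:,2]>80)).astype(np.uint8)
E
python3 - <<'E'
from h import *
im={n:cv2.imread(f"pics/{n}0.png") for n in P}
def crop(n,u,v,s=30,k=9): 
    c=im[n][v-s:v+s,u-s:u+s];return cv2.resize(c,(390,390),interpolation=cv2.INTER_NEAREST)
cv2.imwrite("pics/z1.png",np.hstack([crop("top",347,182),crop("scene",310,223)]))
cv2.imwrite("pics/z2.png",np.hstack([crop("top",245,175),crop("scene",389,217)]))
for n in P:
    m=white(im[n][:,:,::-1]);N,l,st,c=cv2.connectedComponentsWithStats(m)
    for i in range(1,N):
        if 60<st[i,4]<4000: print(n,i,st[i],c[i].round(1))
E
```

```text
scene 3 [233   0  11  21 132] [239.2   7.6]
scene 7 [442   0  11  11  94] [447.    4.8]
scene 10 [  0   9  22  26 176] [ 9.7 20.1]
scene 15 [  0  83  25  18 165] [10.8 94.5]
scene 17 [ 389   93   55   31 1106] [415.3 108. ]
scene 18 [224 103  23  15  97] [234.  112.8]
scene 20 [214 118  47  34 437] [232.3 139.8]
scene 24 [390 152  41  35 999] [409.7 167.1]
scene 25 [331 177  25  22 390] [342.6 186.4]
scene 26 [372 202  35  33 800] [388.9 215.7]
scene 27 [294 205  32  35 742] [307.  221.5]
scene 28 [334 208  15  26 110] [341.2 220.2]
scene 29 [  0 210  21  48 619] [  9.5 233.3]
scene 36 [  20  220   72   93 3383] [ 63.1 265. ]
scene 37 [194 220  24  33 637] [205.8 235.8]
scene 38 [240 220  16  24 111] [247.1 231.3]
scene 39 [ 461  236   60   47 2159] [490.2 259.1]
scene 40 [373 260  31  19 134] [387.9 268.8]
scene 41 [301 283  37  17 157] [319.3 290.8]
scene 43 [421 370  14  13 120] [427.2 376. ]
top 3 [212   0 164  24 995] [295.9  19.6]
top 64 [207  12 165   5 391] [289.7  14.2]
top 69 [ 145   36   64   62 3108] [176.4  66.5]
top 70 [ 447   37   96   68 3951] [486.1  72.8]
top 72 [549  52  12  49  99] [556.9  82.2]
top 91 [ 219  155   43   49 1536] [241.3 180.7]
top 92 [327 166  36  37 703] [344.2 183.9]
top 94 [  45  176   18   84 1194] [ 53.5 217.8]
top 95 [ 62 176   6  74 125] [ 64.3 213.6]
top 96 [297 180   5  33 124] [299.1 195.8]
top 102 [601 187  18   7  66] [606.9 189.7]
top 105 [447 192  34  30 776] [463.3 206.7]
top 110 [ 597  195   33  107 1903] [611.9 245.8]
top 137 [ 141  219   62   63 2746] [170.5 251.1]
top 146 [255 231  35  37 915] [272.  249.8]
top 199 [  0 377  36  23 483] [ 20.9 391.3]
```

View pics/z1.png

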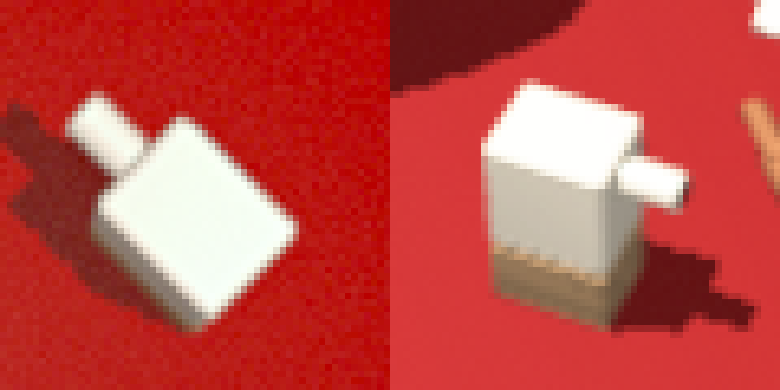

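View pics/z2.png

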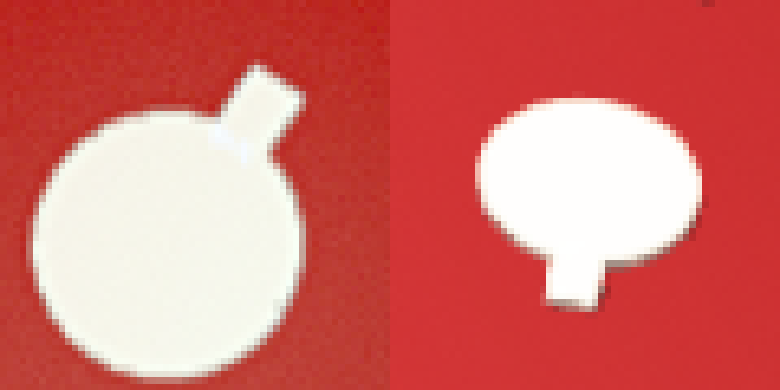

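```bash
python3 - <<'E'
from h import *
im={n:cv2.imread(f"pics/{n}0.png") for n in P}
def pix(c,o): return (o[0]+(c[0]+.5)/6.5-.5, o[1]+(c[1]+.5)/6.5-.5)
# diffuser top face corners (zoom px; rounded corners extrapolated), same order top/scene
T=[(184,112),(302,230),(207,325),(92,208)]
# order in world: find correspondence by projecting at z=95
Tp=[pix(c,(317,152)) for c in T]
S=[(525,80),(645,120),(612,188),(482,148)]; Sp=[pix((c[0]-390,c[1]),(280,193)) for c in S]
tw=[onz("top",*p,95) for p in Tp]; sw=[onz("scene",*p,95) for p in Sp]
print("top corners",np.round(tw,1)); print("scene corners",np.round(sw,1))
for i,w in enumerate(tw):
    j=min(range(4),key=lambda j:np.linalg.norm(sw[j]-w)); print(i,j,*[np.round(x,1) for x in tri(Sp[j],Tp[i])])
print("centres",np.mean(tw,0),np.mean(sw,0))
for n,bx in (("top",(317,152)),("scene",(280,193))):
    c=im[n][bx[1]:bx[1]+60,bx[0]:bx[0]+60].min(2)
    m=(c>(205 if n=="top" else 235)).astype(np.uint8); m=cv2.morphologyEx(m,cv2.MORPH_OPEN,np.ones((11,11),np.uint8) if n=="top" else np.ones((7,7),np.uint8))
    q=max(cv2.findContours(m,cv2.RETR_EXTERNAL,cv2.CHAIN_APPROX_NONE)[0],key=cv2.contourArea).reshape(-1,2)+np.array(bx)
    w=np.array([onz(n,u,v,95)[:2] for u,v in q],np.float32); print(n,"minrect top face",cv2.minAreaRect(w))
# nozzle end: tip corners in zoom
for z in (80,):
  a=onz("top",*pix((82,113),(317,152)),88); b=onz("top",*pix((121,155),(317,152)),88);print("nozzle end/base",a,b,np.degrees(np.arctan2(*(a-b)[1::-1])))
# coaster
for n,i,hw in (("top",(241,183),(215,145)),("scene",(389,210),(359,187))):
    m=white(im[n][:,:,::-1]); l=cv2.connectedComponents(m)[1]; q=(l==l[i[1],i[0]]).astype(np.uint8)
    o=cv2.morphologyEx(q,cv2.MORPH_OPEN,cv2.getStructuringElement(cv2.MORPH_ELLIPSE,(15,15)))
    e=q-o; N,L,st,C=cv2.connectedComponentsWithStats(e);k=1+np.argmax(st[1:,4])
    cc=cv2.findContours(q,0,cv2.CHAIN_APPROX_NONE)[0][0].reshape(-1,2)
    w=np.array([onz(n,u,v,8)[:2] for u,v in cc])
    ew=onz(n,*C[k],8)[:2]
    c=w.mean(0)
    for _ in range(30):
        r=w-c; d=ew-c; a=np.arctan2(d[0]*r[:,1]-d[1]*r[:,0],r@d); s=w[abs(a)>.35]
        A=np.c_[2*s,np.ones(len(s))]; x=np.linalg.lstsq(A,(s**2).sum(1),rcond=None)[0]; c=x[:2]; R=np.sqrt(x[2]+c@c)
    u,v=np.array([proj(n,[*c,8])]).T
    print(n,"coaster c",c,"R",R,"pix",u,v,"ear",ew,np.linalg.norm(ew-c),"far",np.linalg.norm(w-c,axis=1).max(),np.degrees(np.arctan2(*(ew-c)[::-1])))
E
```

```text
top corners [[588.2  26.1  95. ]
 [547.9 -14.   95. ]
 [515.4  18.5  95. ]
 [555.2  57.5  95. ]]
scene corners [[521.4  16.5  95. ]
 [561.9  55.2  95. ]
 [592.7  28.8  95. ]
 [552.  -13.2  95. ]]
0 2 [589.4  27.8  92. ] 4.1
1 3 [548.6 -13.3  91.8] 2.2
2 0 [515.9  18.1  89.2] 0.2
3 1 [556.   57.3  88.5] 0.2
centres [551.68172598  22.01547321  95.        ] [556.99992662  21.83663499  95.        ]
top minrect top face ((552.185791015625, 20.37847900390625), (42.044090270996094, 44.491790771484375), 89.91645050048828)
scene minrect top face ((557.4451293945312, 19.71651840209961), (43.85513687133789, 40.821868896484375), 68.36824798583984)
nozzle end/base [588.85421293  60.66123888  88.        ] [574.3667148   47.27082089  88.        ] 42.74640101499174
top coaster c [568.45607772 274.68038648] R 50.803810607310076 pix [240.29936541] [182.18171012] ear [622.75011195 238.89056034] 65.02886903971546 far 75.94760500957297 -33.39228148310379
scene coaster c [572.5501258  273.15041398] R 51.654144978470754 pix [388.98993733] [214.1582978] ear [629.97112907 236.29777064] 68.22967783554606 far 79.12097634279019 -32.69223694873646
```

```bash
cat >> h.py <<'E'
from scipy.spatial.transform import Rotation as Ro
def tool():
    s=env.state();R=Ro.from_euler("xyz",s["tcp_rot"]).as_matrix()
    print("t",s["t"],"tcp",s["eef_pos"].round(1),"x-axis",R[:,0].round(3),"yaw of jaw axis",np.degrees(np.arctan2(R[1,1],R[0,1])).round(2),"q",s["joints"].round(3),"F",s["ft_force"].round(2),"op",round(s["opening"],3))
E
python3 - <<'E'
from h import *
tool()
pix=lambda c,o:(o[0]+(c[0]+.5)/6.5-.5, o[1]+(c[1]+.5)/6.5-.5)
e=onz("top",*pix((281.5,80),(215,145)),8);c=np.array([568.46,274.68]);d=e[:2]-c;print(e,np.hypot(*d),np.degrees(np.arctan2(d[1],d[0])))
e=onz("scene",*pix((571-390,302),(359,187)),8);c=np.array([572.55,273.15]);d=e[:2]-c;print(e,np.hypot(*d),np.degrees(np.arctan2(d[1],d[0])))
im={n:cv2.imread(f"pics/{n}0.png") for n in P}
# top face edges in top view: contour of bright pixels, line fits in world
c=im["top"][152:212,317:377]; g=c.min(2); print(np.unique(g[g>120]//10*10,return_counts=True))
# chime
for n in P:
    pass
for b in [(299,195),(407,217),(282,110),(360,112)]: print("bail",onz("top",*b,15).round())
print("basket",onz("top",437,115,100).round(), "chime",onz("top",467,204,95).round())
E
```

```text
t 0.1 tcp [ 211.2 -588.   214.1] x-axis [-0.     0.001 -1.   ] yaw of jaw axis -70.25 q [-1.332  0.491  1.559  0.     1.092 -0.106] F [ 0.32 -1.57 -0.28] op 0.999
[630.8736945  232.90716146   8.        ] 75.10285813636024 -33.79398490706611
[635.62686701 232.06589445   8.        ] 75.27678845873473 -33.07756433785036
(array([120, 130, 140, 150, 160, 170, 180, 190, 200, 210, 220, 230, 240,
       250], dtype=uint8), array([ 24,  19,   3,   7,  18,  12,   5,  10,  26,  42,  20, 122, 317,
         1]))
bail [537. 132.  15.]
bail [ 484. -130.   15.]
bail [746. 174.  15.]
bail [742. -17.  15.]
basket [ 710. -180.  100.] chime [ 511. -244.   95.]
```

```bash
python3 -m handwheel '[{"travel":[15,28,0],"roll":8.5},{"travel":[30,55,0],"roll":17},{"travel":[45,80,0],"roll":25.5},{"travel":[60,107,0],"roll":34},{"travel":[75,133,0],"roll":42.5},{"travel":[90,160,0],"roll":51},{"travel":[105,187,0],"roll":59.5},{"travel":[120,213,0],"roll":68}]' -1
python3 -m handwheel '[{"travel":[15,28,0],"roll":8.5},{"travel":[30,55,0],"roll":17},{"travel":[45,80,0],"roll":25.5},{"travel":[60,107,0],"roll":34},{"travel":[75,133,0],"roll":42.5},{"travel":[90,160,0],"roll":51},{"travel":[105,187,0],"roll":59.5},{"travel":[120,213,0],"roll":68}]'
python3 -c "from h import *;tool()"
```

```text
t: 0.9
eef_pos: [331.6, -373.9, 214.5]
tcp_rot: [-2.776, 1.57, 1.904]
ft_force: [0.4, -0.7, -0.3]
opening: 0.998
t: 1.7
eef_pos: [451.6, -160.9, 214.5]
tcp_rot: [2.792, 1.57, 2.375]
ft_force: [0.6, -0.2, 0.3]
opening: 0.998
t 1.7 tcp [ 451.6 -160.9  214.5] x-axis [-0.  0. -1.] yaw of jaw axis 66.11 q [-0.48   0.285  1.904  0.     0.953 -1.634] F [ 0.63 -0.22  0.27] op 0.998
```

```bash
python3 -m handwheel '[{"travel":[15,28,0],"roll":8.5},{"travel":[30,55,0],"roll":17},{"travel":[45,80,0],"roll":25.5},{"travel":[60,107,0],"roll":34},{"travel":[75,133,0],"roll":42.5},{"travel":[90,160,0],"roll":51},{"travel":[102.5,183,-20],"roll":60},{"travel":[102.5,183,-50],"roll":68.5}]'
python3 -m handwheel '[{"travel":[0,0,-20],"roll":0.5},{"travel":[0,0,-20],"roll":0.5}]'
python3 - <<'E'
from h import *
tool()
for n,(u,v) in (("top",(347,182)),("scene",(310,213))):
    im=optics.read_camera(n); cv2.imwrite(f"pics/{n}1.png",im[:,:,::-1])
    s=45;x=cv2.resize(im[v-s:v+s,u-s:u+s,::-1],(390,390),interpolation=cv2.INTER_NEAREST)
    cv2.imwrite(f"pics/za_{n}.png",x)
    print(n,proj(n,env.state()["eef_pos"]))
cv2.imwrite("pics/z3.png",np.hstack([cv2.imread("pics/za_top.png"),cv2.imread("pics/za_scene.png")]))
E
```

```text
t: 2.5
eef_pos: [555.5, 23.1, 165.0]
tcp_rot: [-0.733, 1.567, 0.043]
ft_force: [0.7, -0.3, -1.4]
opening: 0.998
t: 2.7
eef_pos: [552.5, 21.1, 142.2]
tcp_rot: [2.27, 1.566, 3.046]
ft_force: [-0.2, 0.6, 0.7]
opening: 0.999
t 2.7 tcp [552.5  21.1 142.2] x-axis [-0.005  0.    -1.   ] yaw of jaw axis 134.46 q [-0.081  0.478  1.814  0.     0.855 -2.428] F [-0.22  0.57  0.72] op 0.999
top (np.float64(349.0971109738808), np.float64(181.70212748952605))
scene (np.float64(305.29448957252487), np.float64(199.31922487448455))
```

View pics/z3.png

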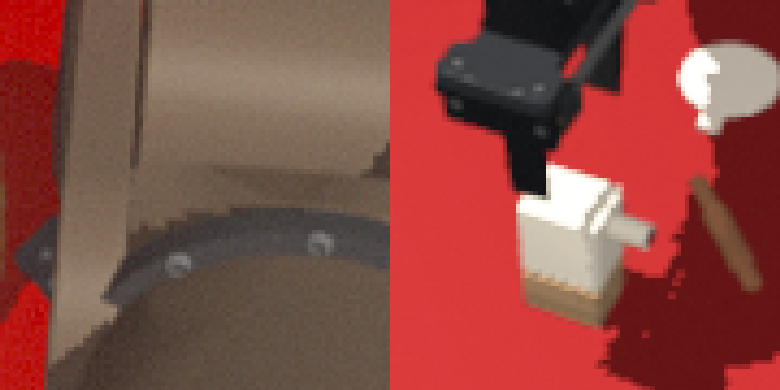

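```bash
python3 -m handwheel '[{"travel":[0,0,0],"roll":0},{"travel":[0,0,0],"roll":0},{"travel":[0,0,0],"roll":0}]'
python3 - <<'E'
from h import *
tool()
im=optics.read_camera("scene");u,v=305,210;s=35
k=780/70
x=cv2.resize(im[v-s:v+s-16,u-s:u+s,::-1],None,fx=k,fy=k,interpolation=cv2.INTER_NEAREST)
st=env.state();R=Ro.from_euler("xyz",st["tcp_rot"]).as_matrix();p=st["eef_pos"]
for a in(47.5,59.5):
  for b in (-10,10):
    q=proj("scene",p-a*R[:,1]+b*R[:,2]);q2=((q[0]-u+s+.5)*k,(q[1]-v+s+.5)*k);print(a,b,np.round(q,1));cv2.circle(x,tuple(int(i) for i in q2),4,(255,0,0),-1)
    q=proj("scene",p+a*R[:,1]+b*R[:,2]);q2=((q[0]-u+s+.5)*k,(q[1]-v+s+.5)*k);cv2.circle(x,tuple(int(i) for i in q2),4,(0,255,0),-1)
cv2.imwrite("pics/z4.png",x)
E
```

```text
t: 3.1
eef_pos: [554.0, 20.6, 145.5]
tcp_rot: [-0.82, 1.569, -0.045]
ft_force: [0.2, -0.2, 0.1]
opening: 1.007
t 3.1 tcp [554.   20.6 145.5] x-axis [ 0.001 -0.    -1.   ] yaw of jaw axis 134.42 q [-0.082  0.474  1.811  0.     0.856 -2.428] F [ 0.2  -0.2   0.06] op 1.007
47.5 -10 [293.7 210.1]
47.5 10 [300.8 212.4]
59.5 -10 [291.6 213.2]
59.5 10 [298.7 215.5]
```

View pics/z4.png

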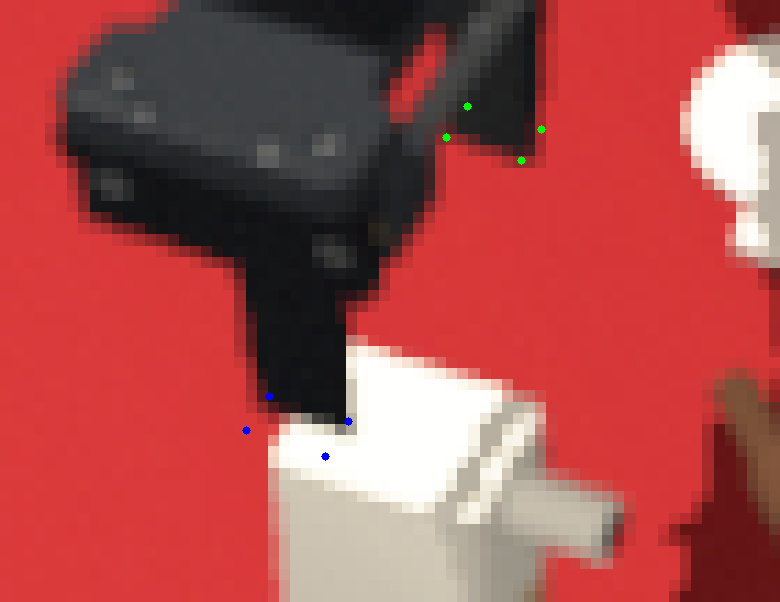

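The predicted fingertip corners match the picture to about 1 px, and the tower sits between the fingers. I'll descend and grip.

```bash
python3 -m handwheel '[{"travel":[0.5,0.5,-30],"roll":0.5},{"travel":[0.5,0.5,-60],"roll":0.5},{"travel":[0.5,0.5,-80],"roll":0.5},{"travel":[0.5,0.5,-88],"roll":0.5},{"travel":[0.5,0.5,-88],"roll":0.5},{"travel":[0.5,0.5,-88],"roll":0.5}]' -1
python3 -m handwheel '[{"travel":[0,0,0],"roll":0},{"travel":[0,0,0],"roll":0},{"travel":[0,0,0],"roll":0},{"travel":[0,0,0],"roll":0},{"travel":[0,0,0],"roll":0},{"travel":[0,0,0],"roll":0},{"travel":[0,0,0],"roll":0},{"travel":[0,0,0],"roll":0}]' 1
python3 - <<'E'
from h import *
tool()
im=optics.read_camera("scene");u,v=305,210;s=35;k=780/70
cv2.imwrite("pics/z5.png",cv2.resize(im[v-s:v+s-16,u-s:u+s,::-1],None,fx=k,fy=k,interpolation=cv2.INTER_NEAREST))
E
```

```text
t: 3.75
eef_pos: [554.8, 21.2, 57.5]
tcp_rot: [-0.79, 1.57, -0.006]
ft_force: [-0.2, -0.5, 0.8]
opening: 0.999
t: 4.55
eef_pos: [554.3, 21.2, 56.6]
tcp_rot: [1.835, 1.571, 2.619]
ft_force: [-0.2, -0.1, 0.2]
opening: 0.46
t 4.55 tcp [554.3  21.2  56.6] x-axis [-0.  0. -1.] yaw of jaw axis 134.95 q [-0.081  0.604  1.879  0.     0.659 -2.436] F [-0.2  -0.12  0.17] op 0.46
```

View pics/z5.png

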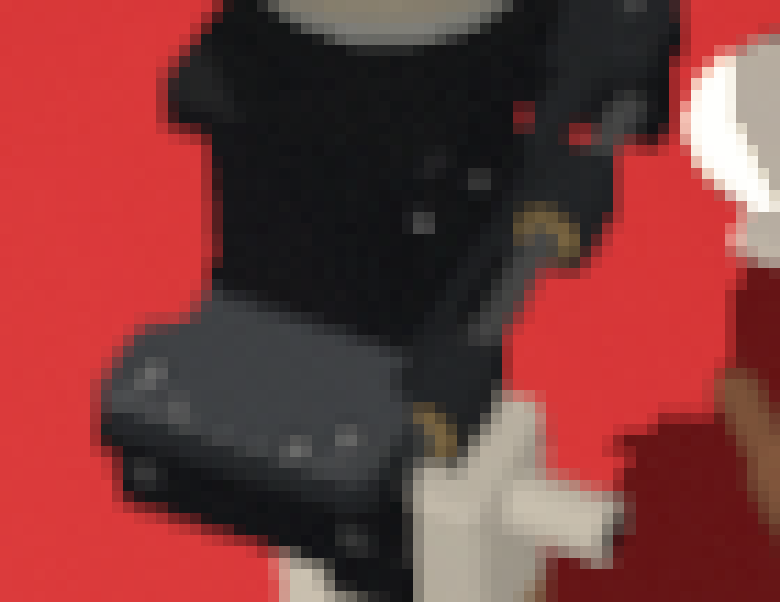

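The gripper opening reads 0.46 × 95 ≈ 44 mm, which matches the width across the grip faces, so it is held. I'll lift, then go (+15.8, +253) with a turn of −78.4°.

```bash
python3 -m handwheel '[{"travel":[0,0,10],"roll":0},{"travel":[0,0,25],"roll":0},{"travel":[0,0,42],"roll":0},{"travel":[0,0,55],"roll":0},{"travel":[0,0,60],"roll":0},{"travel":[0,0,60],"roll":0}]'
python3 -m handwheel '[{"travel":[1,10,0],"roll":-3},{"travel":[2,30,0],"roll":-9},{"travel":[3,55,0],"roll":-16},{"travel":[5,80,0],"roll":-23},{"travel":[7,105,0],"roll":-30},{"travel":[8,130,0],"roll":-37},{"travel":[9,155,0],"roll":-44},{"travel":[10,175,0],"roll":-51}]'
python3 -m handwheel '[{"travel":[1,20,0],"roll":-7},{"travel":[3,40,0],"roll":-14},{"travel":[5,60,0],"roll":-20},{"travel":[5.8,72,0],"roll":-25},{"travel":[5.8,78,0],"roll":-27.4},{"travel":[5.8,78,0],"roll":-27.4},{"travel":[5.8,78,0],"roll":-27.4},{"travel":[5.8,78,0],"roll":-27.4}]'
python3 - <<'E'
from h import *
tool()
for n in P:
    cv2.imwrite(f"pics/{n}2.png",optics.read_camera(n)[:,:,::-1])
E
```

```text
t: 5.2
eef_pos: [554.4, 21.3, 117.3]
tcp_rot: [-0.802, 1.57, -0.017]
ft_force: [-0.6, 0.3, -2.0]
opening: 0.461
t: 6.0
eef_pos: [563.8, 197.6, 115.7]
tcp_rot: [-2.945, 1.569, -3.055]
ft_force: [-1.3, -0.1, -3.1]
opening: 0.465
t: 6.8
eef_pos: [570.0, 273.8, 116.3]
tcp_rot: [-2.222, 1.57, -2.806]
ft_force: [-0.2, 0.8, -2.7]
opening: 0.464
t 6.8 tcp [570.  273.8 116.3] x-axis [-0.001 -0.    -1.   ] yaw of jaw axis 56.58 q [ 0.343  0.608  1.638  0.     0.897 -0.644] F [-0.19  0.76 -2.67] op 0.464
```

View pics/scene2.png

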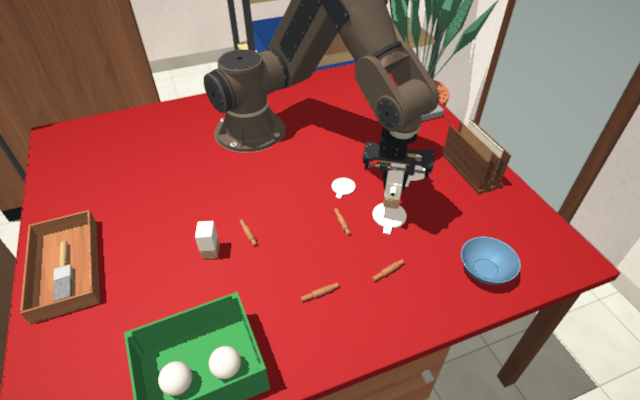

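View pics/top2.png

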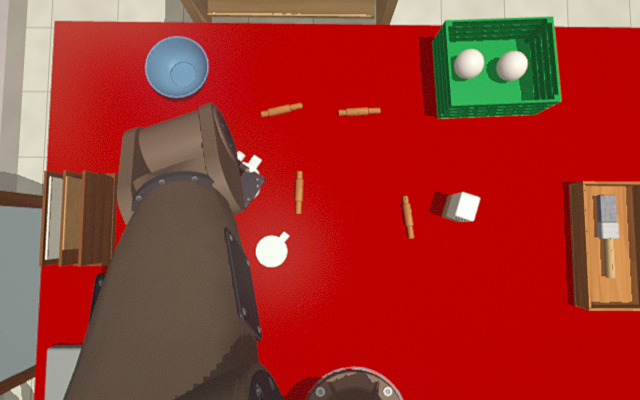

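The scene view shows the diffuser held upright over the middle coaster (389,215), with its nozzle (393,190) over the ear. The chime (207,239) hasn't moved. I'll lower it.

```bash
python3 -m handwheel '[{"travel":[0.2,0.2,-12],"roll":0},{"travel":[0.2,0.2,-26],"roll":0},{"travel":[0.2,0.2,-38],"roll":0},{"travel":[0.2,0.2,-45],"roll":0},{"travel":[0.2,0.2,-48],"roll":0},{"travel":[0.2,0.2,-48],"roll":0},{"travel":[0.2,0.2,-48],"roll":0}]'
python3 - <<'E'
from h import *
tool()
im=optics.read_camera("scene");u,v=390,205;s=35;k=780/70
cv2.imwrite("pics/z6.png",cv2.resize(im[v-s+16:v+s,u-s:u+s,::-1],None,fx=k,fy=k,interpolation=cv2.INTER_NEAREST))
E
```

```text
t: 7.6
eef_pos: [570.5, 274.6, 68.9]
tcp_rot: [0.983, 1.57, 0.399]
ft_force: [0.2, -0.7, -2.8]
opening: 0.459
t 7.6 tcp [570.5 274.6  68.9] x-axis [ 0.001  0.    -1.   ] yaw of jaw axis 56.55 q [ 0.344  0.669  1.67   0.     0.803 -0.643] F [ 0.2  -0.65 -2.82] op 0.459
```

View pics/z6.png

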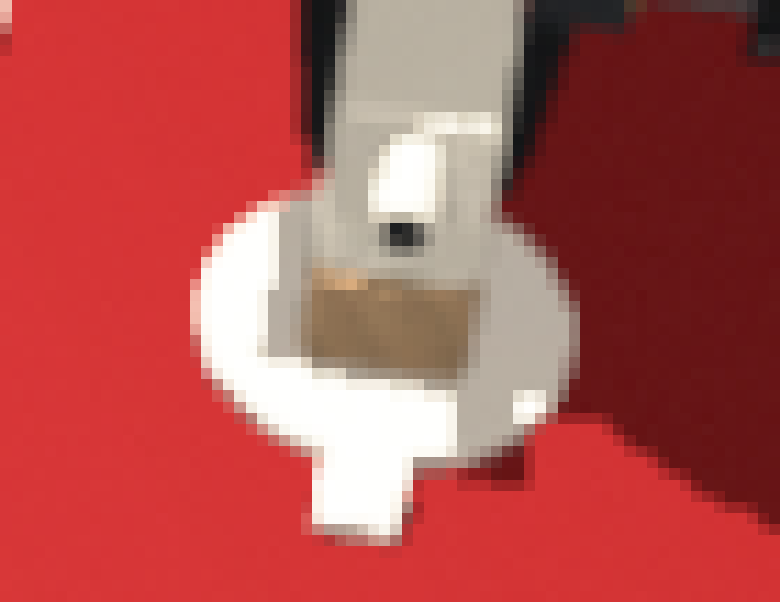

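```bash
python3 - <<'E'
from h import *
k=780/70;f=lambda a,b:(355+(a+.5)/k-.5,186+(b+.5)/k-.5)
for z in (11,12,13):
  A,B=onz("scene",*f(302,361),z),onz("scene",*f(466,383),z);d=(B-A)[:2]
  y=np.degrees(np.arctan2(d[1],d[0]))-90; n=np.array([np.cos(np.radians(y)),np.sin(np.radians(y))]); print(z,A,B,np.hypot(*d),y,"centre",((A+B)/2)[:2]-28*n)
E
```

```text
11 [580.60654296 244.50054139  11.        ] [603.43262074 280.78308187  11.        ] 42.865517264925415 -32.174825676689274 centre [568.31961977 277.55193563]
12 [581.40277966 243.99244922  12.        ] [604.20485464 280.23683674  12.        ] 42.82044197309854 -32.17482567668904 centre [569.10385508 277.02476698]
13 [582.19901636 243.48435705  13.        ] [604.97708855 279.69059162  13.        ] 42.77536668127172 -32.174825676688954 centre [569.88809038 276.49759834]
```

```bash
python3 - <<'E'
from h import *
from scipy.optimize import least_squares
k=780/70;f=lambda a,b:(355+(a+.5)/k-.5,186+(b+.5)/k-.5)
yaw=np.radians(-33.4);n=np.array([np.cos(yaw),np.sin(yaw)])
t=onz("scene",*f(403,235),92)[:2]; print("tip",t,"centre from tip",t-54*n)
# coaster, subpixel edge along radial lines, via scene0/top0, green channel half level, only arc away from wall
def sub(g,x): return cv2.remap(g.astype(np.float32),np.float32([[x[0]]]),np.float32([[x[1]]]),cv2.INTER_LINEAR)[0,0]
for nme,c0 in (("scene",(571,273.5)),("top",(568.5,274.7))):
    g=cv2.imread(f"pics/{nme}0.png")[:,:,1]; pts=[];R0=P[nme]["world_from_camera"][:2,3]-c0; ca=np.arctan2(R0[1],R0[0])
    for a in np.radians(np.arange(0,360,6)):
        if abs((a-yaw+np.pi)%(2*np.pi)-np.pi)<.45: continue
        if nme=="scene" and abs((a-ca+np.pi)%(2*np.pi)-np.pi)<1.6: continue
        rs=np.arange(38,62,.5); v=np.array([sub(g,proj(nme,[c0[0]+r*np.cos(a),c0[1]+r*np.sin(a),8])) for r in rs])
        h=(v[:6].mean()+v[-6:].mean())/2; i=np.argmax(v<h); r=rs[i-1]+.5*(v[i-1]-h)/(v[i-1]-v[i]); pts.append([c0[0]+r*np.cos(a),c0[1]+r*np.sin(a)])
    pts=np.array(pts)
    for Rf in (50,None):
        s=least_squares(lambda p:np.hypot(*(pts-p[:2]).T)-(Rf or p[2]),[*c0,50]); print(nme,len(pts),s.x.round(1),"rms",np.sqrt((s.fun**2).mean()).round(2))
E
```

```text
tip [616.3796876  245.66485426] centre from tip [571.29790299 275.39081423]
scene 30 [570.2 275.   50. ] rms 0.4
scene 30 [570.8 274.6  50.6] rms 0.31
top 52 [568.6 274.8  50. ] rms 0.7
top 52 [568.8 274.7  50.7] rms 0.19
```

The sub-pixel fit puts the coaster centre at (570.5, 274.8). The held diffuser's axis is within about 1.5 mm of that. I'll set it down.

```bash
python3 -m handwheel '[{"travel":[0,-0.7,-1],"roll":0},{"travel":[0,-0.7,-2],"roll":0},{"travel":[0,-0.7,-3],"roll":0},{"travel":[0,-0.7,-3],"roll":0}]'; python3 -m handwheel '[{"travel":[0,0,-0.5],"roll":0},{"travel":[0,0,-1],"roll":0},{"travel":[0,0,-1],"roll":0}]'
```

```text
t: 8.05
eef_pos: [570.2, 273.8, 65.6]
tcp_rot: [2.792, 1.571, 2.209]
ft_force: [0.6, 0.4, -3.7]
opening: 0.46
t: 8.35
eef_pos: [570.3, 273.8, 64.7]
tcp_rot: [1.217, 1.571, 0.633]
ft_force: [-0.4, -0.1, -2.0]
opening: 0.463
```

```bash
python3 -m handwheel '[{"travel":[0,0,-0.4],"roll":0},{"travel":[0,0,-0.4],"roll":0},{"travel":[0,0,-0.4],"roll":0}]'; python3 -m handwheel '[{"travel":[0,0,-0.4],"roll":0},{"travel":[0,0,-0.4],"roll":0},{"travel":[0,0,-0.4],"roll":0}]'
```

```text
t: 8.65
eef_pos: [570.3, 273.8, 64.7]
tcp_rot: [1.03, 1.57, 0.446]
ft_force: [-1.9, -1.1, 4.8]
opening: 0.46
t: 8.95
eef_pos: [570.3, 273.8, 64.6]
tcp_rot: [0.883, 1.57, 0.299]
ft_force: [-3.7, -1.9, 9.4]
opening: 0.459
```

It is touching: the vertical force went from −2.7 to +9 N. I'll ease off, open and retreat straight up.

```bash
python3 -m handwheel '[{"travel":[0,0,0.6],"roll":0},{"travel":[0,0,0.6],"roll":0}]'; python3 -m handwheel '[{"travel":[0,0,0],"roll":0},{"travel":[0,0,0],"roll":0},{"travel":[0,0,0],"roll":0},{"travel":[0,0,0],"roll":0},{"travel":[0,0,0],"roll":0},{"travel":[0,0,0],"roll":0},{"travel":[0,0,0],"roll":0}]' -1; python3 -m handwheel '[{"travel":[0,0,15],"roll":0},{"travel":[0,0,35],"roll":0},{"travel":[0,0,60],"roll":0},{"travel":[0,0,90],"roll":0},{"travel":[0,0,120],"roll":0},{"travel":[0,0,145],"roll":0},{"travel":[0,0,150],"roll":0},{"travel":[0,0,150],"roll":0}]'
python3 -m handwheel '[{"travel":[-20,-40,0],"roll":0},{"travel":[-35,-80,0],"roll":0},{"travel":[-50,-120,0],"roll":0},{"travel":[-60,-160,0],"roll":0},{"travel":[-70,-200,0],"roll":0},{"travel":[-80,-240,0],"roll":0},{"travel":[-80,-260,0],"roll":0},{"travel":[-80,-260,0],"roll":0}]'
python3 - <<'E'
from h import *
tool()
o=[]
for n,(u,v) in (("top",(245,175)),("scene",(389,207))):
    im=optics.read_camera(n); cv2.imwrite(f"pics/{n}3.png",im[:,:,::-1])
    s=30;o.append(cv2.resize(im[v-s:v+s,u-s:u+s,::-1],(390,390),interpolation=cv2.INTER_NEAREST))
cv2.imwrite("pics/z7.png",np.hstack(o))
E
```

```text
t: 9.15
eef_pos: [570.3, 273.8, 64.7]
tcp_rot: [1.073, 1.571, 0.489]
ft_force: [-2.0, -2.2, 5.1]
opening: 0.462
t: 9.85
eef_pos: [570.3, 273.8, 64.4]
tcp_rot: [1.276, 1.571, 0.692]
ft_force: [-0.2, -0.1, 0.7]
opening: 0.975
t: 10.65
eef_pos: [570.4, 273.8, 215.7]
tcp_rot: [0.936, 1.569, 0.353]
ft_force: [-0.2, -0.1, -0.0]
opening: 1.0
t: 11.45
eef_pos: [489.7, 11.9, 213.6]
tcp_rot: [-2.597, 1.569, 3.1]
ft_force: [-0.5, 0.3, 1.0]
opening: 1.003
t 11.45 tcp [489.7  11.9 213.6] x-axis [-0.002  0.    -1.   ] yaw of jaw axis 56.37 q [-0.111  0.302  1.882 -0.     0.96  -1.095] F [-0.51  0.29  1.01] op 1.003
```

View pics/z7.png

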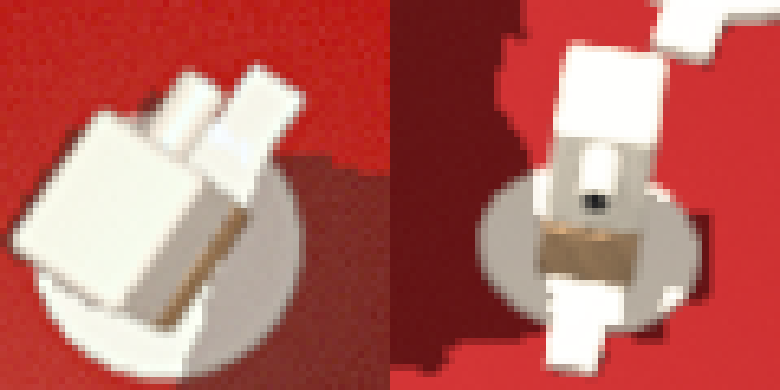

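View pics/top3.png

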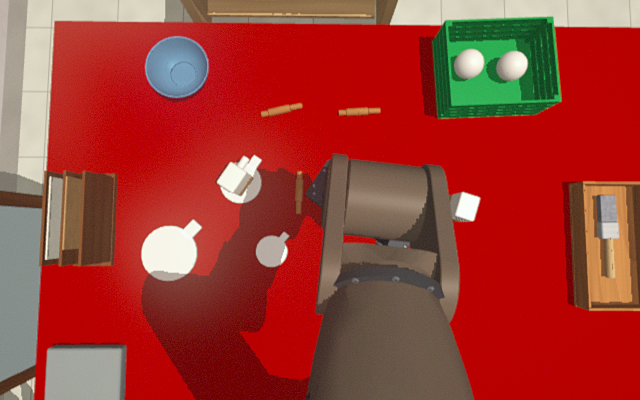

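```bash
python3 - <<'E'
from h import *
f=lambda c,o:(o[0]+(c[0]+.5)/6.5-.5, o[1]+(c[1]+.5)/6.5-.5)
T=[(101,106),(212,180),(125,310),(8,240)]
w=np.array([onz("top",*f(c,(215,145)),103) for c in T]);c=w.mean(0)
print(w.round(1),"centre",c,"coaster(top) 568.7 274.8")
for a,b in((3,0),(2,1),(0,1),(3,2)): d=w[b]-w[a];print(a,b,np.hypot(*d[:2]).round(1),np.degrees(np.arctan2(d[1],d[0])).round(1))
# foot corners
A,B=onz("top",*f((243,220),(215,145)),8),onz("top",*f((163,330),(215,145)),8);print("foot right",A,B,np.hypot(*(A-B)[:2]),np.degrees(np.arctan2(*(A-B)[1::-1])))
n=np.array([np.cos(np.radians(-33.4)),np.sin(np.radians(-33.4))]);l=np.array([n[1],-n[0]])
# scene: top corners z=103
S=[(565,40),(668,52),(655,145),(552,135)];g=lambda c:f((c[0]-390,c[1]),(359,177))
v=np.array([onz("scene",*g(c),103) for c in S]);print("scene centre",v.mean(0),"coaster 570.5 274.8",[np.hypot(*(v[i]-v[i-1])[:2]).round(1) for i in range(4)])
A,B=onz("scene",*g((540,272)),8),onz("scene",*g((635,285)),8);d=B-A;print("scene foot",A,B,np.hypot(*d[:2]),np.degrees(np.arctan2(d[1],d[0]))-90,((A+B)/2)[:2]-28*n)
for nme,p in (("scene",(595,203)),):
    t=onz("scene",*g(p),88)[:2];print("tip",t,t-54*n)
# chime shift
for nme,b in(("scene",(185,210,225,262)),("top",(452,188,486,226))):
    a0,a1=[cv2.imread(f"pics/{nme}{i}.png")[b[1]:b[3],b[0]:b[2],1].astype(int) for i in(0,3)];print(nme,"chime diff",np.mean(abs(a0-a1)))
E
```

```text
[[603.4 277.6 103. ]
 [578.4 240.  103. ]
 [534.6 268.3 103. ]
 [558.  307.7 103. ]] centre [568.58586676 273.37051787 103.        ] coaster(top) 568.7 274.8
3 0 54.5 -33.5
2 1 52.2 -32.8
0 1 45.1 -123.6
3 2 45.8 -120.7
foot right [577.76071201 246.55278972   8.        ] [536.31030421 275.68870549   8.        ] 50.66594412847697 -35.10377599461584
scene centre [571.82852011 273.11777282 103.        ] coaster 570.5 274.8 [np.float64(60.7), np.float64(45.0), np.float64(59.3), np.float64(43.5)]
scene foot [579.94637224 245.16929856   8.        ] [602.79305072 281.20596617   8.        ] 42.668631687545805 -32.37405230056098 [567.99397131 278.60109309]
tip [616.47149357 244.26212443] [571.38970895 273.98808439]
scene chime diff 0.98125
top chime diff 1.2747678018575852
```

View pics/scene3.png

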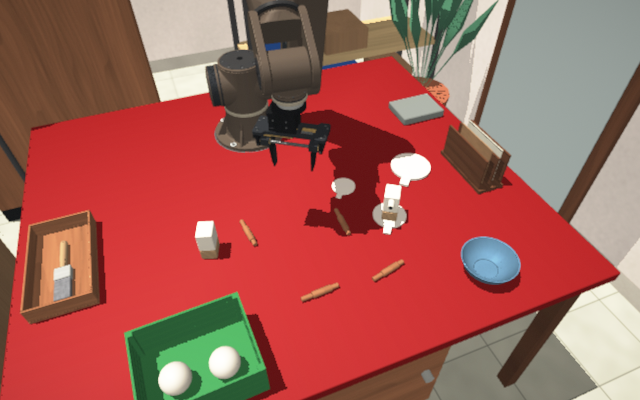

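```bash
python3 -c "
from h import *
print(job.job_done());tool()"
```

```text
the job is handed in; nothing more can be done
None
the job is handed in; nothing more can be done
```

The diffuser now stands upright in the middle of the middle-sized eared coaster with its nozzle pointing along the ear. I gripped it by its plain faces, set it down until it touched (about 9 N), let go and moved the arm well clear. I handed the job in about 11.5 s after the start.

- **Centring:** from the top camera, the diffuser's top face is within about 1.5 mm of the coaster's centre. The scene camera's top-face and nozzle-tip estimates are within about 2 mm.
- **Direction:** the nozzle points at about −33°, and the ear at about −33.4°. Individual edges read from −31° to −35°.
- **Bystanders:** the chime's pixels are unchanged in both views, and nothing else looks moved.

**Disagreements:**
- The scene camera's reading of the foot's front edge puts the diffuser about 4.5 mm back from centre, away from the ear. I gave it less weight because the other three estimates agree.
- At the start, the two cameras differed by 4–5 mm in x, and the two views gave a tower height of 88–92 mm against the stated 95. I used the average position. The 44 mm gripper opening matched the stated width.

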